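# Drive the spool out of a jar-filler valve

### The arm

A 6-joint arm with a two-finger parallel gripper is mounted at the origin on the work surface; the furniture and walls round the work are solid. World frame = base frame: x ahead of the robot, y to its left, z up, the work surface at z = 0. Lengths are in m, angles in rad, forces in N, time in s.
With the tool pointing down it reaches from about 0.375 to 0.9 m from the base axis. Payload 3.1 kg.
Tool frame: the origin (TCP) lies on the centre line of the jaws, within the pads' length; the fingertips stand 8 mm ahead of it and the grasp point (between the pads) lies 11 mm behind it; z points along the fingers, y is the line along which they close (so a half turn about z gives the same grasp; the last joint's range is limited). The gripper opens to 87 mm and grips with 3 to 60 N. Pads are 19 mm wide; open, the fingers measure 117 mm over their backs; the gripper's body (75 mm by 190 mm) begins 51 mm behind the grasp point.
Start: joints at [-1.476, 0.527, 1.433, -0, 1.181, -0.178], TCP at [0.168, -0.602, 0.231] pointing down, gripper open.
Joint ranges: [-3.08, 3.08], [-0.75, 2.2], [0.22, 2.44], [-1.43, 4.57], [0, 2.65], [-2.85, 2.85]. Speed limits (rad/s): [2.79, 2.79, 3.14, 3.14, 3.14, 3.14].

### API

Orientations are given as a unit quaternion [w, x, y, z].
In Python, from cell import env, hand, planner, telemetry, imaging, job gives the robot as it stands. Calls block until the motion is done:
- env.move_ptp(position, orientation): joint-space move of the TCP to a pose.
- env.move_l(position, rotation=None, velocity=0.15, max_force=None): straight line of the TCP; rotation=None keeps the orientation; velocity is the mean speed in m/s. With max_force (N) it stops when the force on the tool has changed by that much, and returns True; else False.
- env.goto_joints(angles): joint-space move.
- hand.open_gripper() and hand.clamp(newtons=None): open the fingers fully, or close them until they stop; newtons is the grip in N (None keeps the last).
- env.sleep(seconds).
- planner.solve_ik(position, orientation): joint angles nearest the present ones, or None.
- telemetry.observe(): the state.
- imaging.grab_frame(name): name is "scene" or "top"; returns a dict with "color" (400x640x3 uint8, blue, green, red), "fx", "fy", "cx", "cy" (pixels), "world_from_camera" (4x4, takes a point from camera to world coordinates). Camera axes: x right, y down, z forward; pixel columns grow to the right and rows downward; lengths in m; the calibration is good to about 2 mm. A picture is of the moment at which its call begins. There is no depth.
A pose or a line that the arm cannot do raises env.IKError and nothing moves.
- job.job_done(): hands the job in; it is judged then, once.
The state is a dict: "time": time; "qpos": joint angles; "qvel": joint speeds; "joint_torque": joint torques, N m; "position": TCP position; "orientation": TCP orientation; "ft_force": force on the tool from outside, world axes, zero at the start; "wrist_torque": the same for the moment, N m; "width": finger opening in m; "grasp_force": force on a finger pad.
Only numpy, scipy, OpenCV 4.12 (cv2) and the standard library are available. Lean on these libraries where they do the work, as an engineer would, in place of code of your own. Each camera call takes 0.05 s, during which the arm holds its last target. There are 200 camera calls.

### The job

Strip the jar filler's valve for washing: use the blue push rod to drive the tight tan plastic spool out of the steel valve body, pushing from the side with the small hole so that the spool leaves through the open end and drops into the tray there. Then lay the push rod back in its wire rest as it lay, and leave the jar of duck legs standing where it is.

Things in the scene. Friction and masses are not known exactly. Their poses are not given: they have to be found in the camera images.
- valve_body: Round stainless housing lying on a foot bolted to the table. Origin on the table under its middle. The bore runs along own x, 60 mm above the table. Housing own x -30 to +30 mm, 64 mm diameter (78 mm flange at the open end); a ferrule stands on top (to 121 mm high), another sticks out to 65 mm at own -y. Rear face (own x -30): 20 mm drive hole, 10 mm deep; then a 30 mm bore, open at own x +30.
- drive_hole (a point): Centre of the small 20 mm drive hole in the rear face of the valve body, on the bore axis, 60 mm above the table; its x axis points into the hole, along the way the spool is driven.
- spool: Tan plastic cylinder with two black rings, 28 mm diameter, 50 mm long along own x, origin at its centre. At the start it fills the bore flush with the open end, its near end 10 mm in from the drive-hole face; it cannot be gripped. The seals hold it with some 9 to 18 N until it has slid about 40 mm; then it is loose, and it drops out once pushed about 50 mm.
- push_rod: Blue plastic push rod (drift), 185 mm long, 110 g, lying level along own x. Origin on its axis at the middle of the gripping waist (22 mm diameter, 45 mm long, between two 30 mm collars). Shaft towards own +x, 14 mm diameter, its tapered nose ending 140 mm from the origin; the butt ends 45 mm behind it. Its axis is 55 mm above the table when it lies in its rest.
- rod_rest: Steel wire rest fixed to the table, origin on the table: a flat foot with two upward V forks, 85 mm ahead (own +x) of and 34 mm behind its origin, 56 mm wide at the top, tops about 70 mm high. The rod lies in it along the rest's own x, rod origin 55 mm above the rest's origin, nose towards own +x.
- wash_tray: Shallow metal tray fixed on the table just in front of the open end of the valve bore, 116 x 120 mm, 29 mm high to its rim, floor 3 mm thick. Origin at the centre of its underside.
- duck_jar: Open glass jar with a duck leg, 114 mm in diameter, bone up to 152 mm high, standing loose at the right-hand side of the table. Origin at the centre of its underside. A bystander.
There are look-alikes about, which are no part of the job. Of the things that look like the wash_tray, the larger one is meant.

How it is judged:
By the outcome, as a careful person would: the job done as asked, in the order asked, and still so for the second after the job is handed in, with the robot touching nothing.
It also fails if it takes over 48 s, if anything falls off the work surface, if the arm or the gripper's body presses on something with over 40 N, if the wrist force passes 120 N, or if a joint passes its speed limit or range.

## Working session

There is one attempt and no reset: what is moved stays moved. The work goes in short steps, each a Python script; the robot and the scene stay as the last script left them, time stands still between calls to the robot, and variables do not carry over. Pictures are saved under pics/ and viewed, at most 10 in all, crops included, and the job is handed in when it is done.

```bash
mkdir -p pics; ls; python3 - <<'E'
from cell import imaging,telemetry
import cv2,numpy as np,pickle
for n in("scene","top"):
    f=imaging.grab_frame(n);cv2.imwrite(f"pics/{n}0.png",f["color"]);pickle.dump(f,open(f"{n}0.pkl","wb"))
    print(n,f["fx"],f["fy"],f["cx"],f["cy"]);print(np.round(f["world_from_camera"],4))
print(telemetry.observe()["time"])
E
```

```text
pics
scene 385.3141217406976 385.3141217406976 321.6351970334579 201.24095879216287
[[-0.8707 -0.2298  0.4349  0.021 ]
 [-0.4916  0.4357 -0.754   0.7116]
 [-0.0162 -0.8703 -0.4923  0.6039]
 [ 0.      0.      0.      1.    ]]
top 480.96716291928936 480.96716291928936 319.19008047152874 194.86821774170065
[[-0.008  -0.9933  0.1152  0.3018]
 [-1.      0.0082  0.0019 -0.0965]
 [-0.0029 -0.1152 -0.9933  1.5623]
 [ 0.      0.      0.      1.    ]]
0.1
```

View pics/scene0.png

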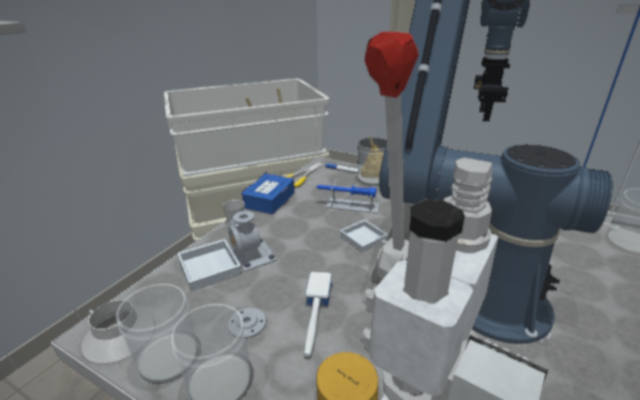

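View pics/top0.png

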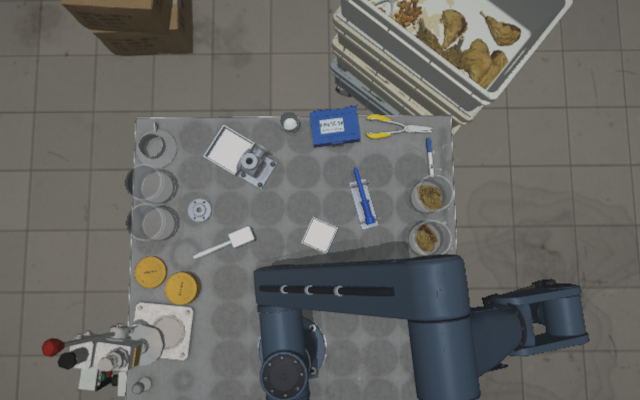

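The top picture shows these candidates:
- **Rod:** the blue rod in the wire rest at (363,195). The blue-white pen at (429,155) and the spatula at (225,243) could be mistaken for it.
- **Tray:** the larger one at (232,152), beside the valve body at (257,163). The smaller look-alike is at (320,235).
- **Valve:** the body at (257,163). The loose flange at (199,210) could be mistaken for it.
- **Duck jars:** (430,195) and (428,237). I won't touch either.

I choose the rod in the rest and the valve next to the large tray, and will check both in one crop.

```bash
python3 - <<'E'
import cv2,numpy as np
a=cv2.imread("pics/top0.png");s=cv2.imread("pics/scene0.png")
A=cv2.resize(a[115:195,195:295],(800,640)[:2],interpolation=cv2.INTER_CUBIC)[:600]
cv2.imwrite("pics/c_valve.png",cv2.resize(a[118:193,195:295],(800,600),interpolation=cv2.INTER_CUBIC))
L=cv2.resize(a[160:235,340:390],(400,600),interpolation=cv2.INTER_CUBIC)
R=cv2.resize(s[175:275,300:390],(400,444),interpolation=cv2.INTER_CUBIC)
R=cv2.resize(s[175:250,315:390],(400,400),interpolation=cv2.INTER_CUBIC)
R2=np.zeros((600,400,3),np.uint8);R2[:400]=R
cv2.imwrite("pics/c_rod.png",np.hstack([L,R2]))
cv2.imwrite("pics/c_valve_s.png",cv2.resize(s[190:290,170:290],(720,600),interpolation=cv2.INTER_CUBIC))
E
```

```text
(no output)
```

View pics/c_valve.png

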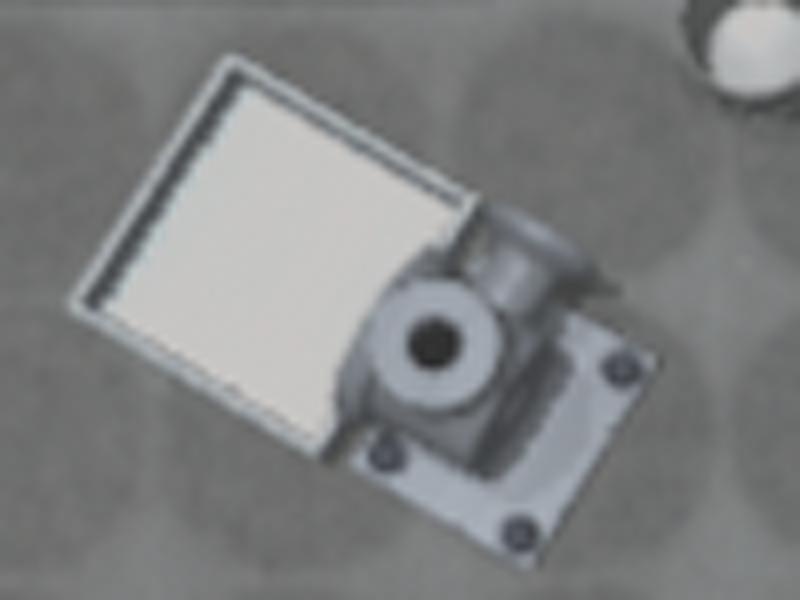

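View pics/c_rod.png

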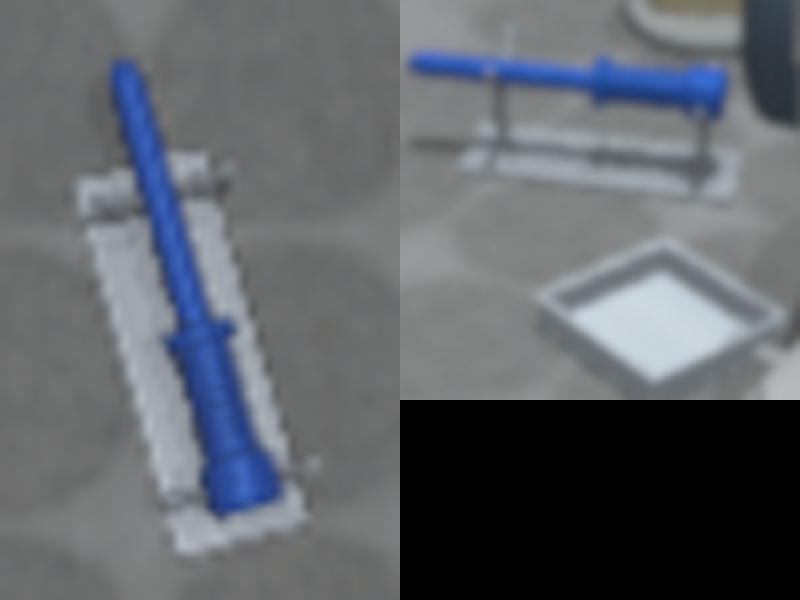

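View pics/c_valve_s.png

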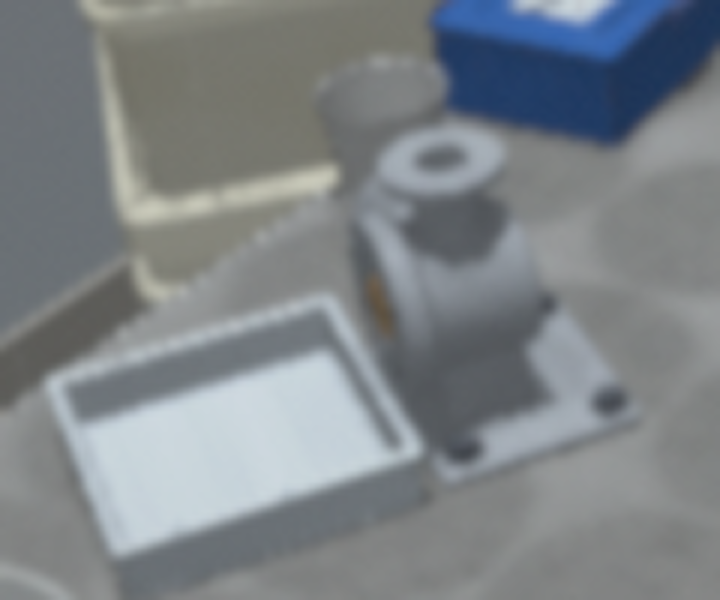

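Confirmed. The rod lies in the rest with its nose up-left in the top view. The small rear face of the valve points down-right, away from the tray, and the tan spool shows at the tray side in the scene view. Next I compute the poses.

```bash
cat > vis.py <<'E'
import cv2,numpy as np,pickle
from scipy.optimize import least_squares,minimize
F={n:pickle.load(open(f"{n}0.pkl","rb")) for n in("scene","top")}
def proj(n,P):
    f=F[n];T=np.linalg.inv(f["world_from_camera"]);c=np.atleast_2d(P)@T[:3,:3].T+T[:3,3]
    return c[:,:2]/c[:,2:]*[f["fx"],f["fy"]]+[f["cx"],f["cy"]]
def back(n,uv,z):
    f=F[n];W=f["world_from_camera"];d=W[:3,:3]@[(uv[0]-f["cx"])/f["fx"],(uv[1]-f["cy"])/f["fy"],1]
    return W[:3,3]+d*(z-W[2,3])/d[2]
PROF=[(-45,-22.5,15,15),(-22.5,22.5,11,11),(22.5,27,15,15),(27,128,7,7),(128,140,7,4)]
def rodmask(n,x,y,z,yaw,S=4,pitch=0):
    c,s=np.cos(yaw),np.sin(yaw);ax=np.array([c*np.cos(pitch),s*np.cos(pitch),np.sin(pitch)]);l=np.array([-s,c,0]);up=np.cross(ax,l)
    t=np.linspace(0,2*np.pi,24,endpoint=False)[:,None];m=np.zeros((400*S,640*S),np.uint8)
    for a,b,r,q in PROF:
        P=np.vstack([np.array([x,y,z])+ax*a/1e3+r/1e3*(np.cos(t)*l+np.sin(t)*up),np.array([x,y,z])+ax*b/1e3+q/1e3*(np.cos(t)*l+np.sin(t)*up)])
        uv=(proj(n,P)+.5)*S-.5
        cv2.fillConvexPoly(m,cv2.convexHull(np.round(uv*16).astype(np.int32)),255,shift=4)
    return cv2.resize(m,(640,400),interpolation=cv2.INTER_AREA)/255.
def blue(img):
    i=img.astype(float);return np.clip((i[...,0]-i[...,2]-10)/100,0,1)
E
python3 - <<'E'
from vis import *
roi={"top":(slice(155,240),slice(340,390)),"scene":(slice(178,202),slice(308,380))}
B={n:blue(F[n]["color"])[roi[n]] for n in roi}
a=back("top",(355.5,169),.055);b=back("top",(370,222),.055);print(a,b)
d=a-b;yaw=np.arctan2(d[1],d[0]);o=b+d*45/185
def cost(p,ns=("top","scene")):
    e=0
    for n in ns:
        m=rodmask(n,p[0]/1e3,p[1]/1e3,.055,p[2]/1e2)[roi[n]];e+=np.abs(m-np.clip(B[n],0,1)).sum()
    return e
for ns in(("top",),("scene",),("top","scene")):
    r=minimize(cost,[o[0]*1e3,o[1]*1e3,yaw*1e2],args=(ns,),method="Nelder-Mead",options=dict(initial_simplex=np.array([[o[0]*1e3,o[1]*1e3,yaw*1e2]]*4)+np.vstack([np.zeros(3),np.eye(3)*[6,6,5]])))
    print(ns,r.x,r.fun)
# valve
cv=lambda p:((p[0]+.5)/8-.5+195,(p[1]+.5)/8-.5+118)
cs=lambda p:((p[0]+.5)/6-.5+170,(p[1]+.5)/6-.5+190)
print("ferr top",back("top",cv((435,343)),.121),"scene",back("scene",cs((442,159)),.121))
C=[back("top",cv(p),.029)for p in[(232,57),(478,205),(325,460),(72,305)]]
Cs=[back("scene",cs(p),.029)for p in[(48,382),(328,296),(424,455),(118,555)]]
for C in(C,Cs):
    C=np.array(C);print(np.round(C,4).tolist(),C.mean(0))
    for i in range(4):
        d=C[(i+1)%4]-C[i];print(np.linalg.norm(d),np.degrees(np.arctan2(d[1],d[0])))
for z in(.006,.012):
    h=[back("top",cv(p),z)for p in[(388,455),(520,535),(622,370)]]
    for i in(0,1):
        d=h[i+1]-h[i];print(np.linalg.norm(d),np.degrees(np.arctan2(d[1],d[0])))
    print("screw mid",(h[0]+h[2])/2)
E
```

```text
[ 0.55832113 -0.20952856  0.055     ] [ 0.38971913 -0.25214879  0.055     ]
('top',) [ 429.64114602 -242.82918539   26.3712389 ] 91.10117647058826
('scene',) [ 434.60567558 -242.30657715   26.39996857] 88.30490196078432
('top', 'scene') [ 431.22250998 -242.71356004   26.17428671] 190.46450980392157
ferr top [0.57622736 0.11920056 0.121     ] scene [0.57839416 0.12275257 0.121     ]
[[0.713, 0.2169, 0.029], [0.6505, 0.116, 0.029], [0.5462, 0.1769, 0.029], [0.6106, 0.2803, 0.029]] [0.63009522 0.19753516 0.029     ]
0.11871438926659945 -121.75276164041806
0.12080636084726305 149.70963942839427
0.12178460714891164 58.067391442900636
0.12038474186985852 -31.74634871584258
[[0.7155, 0.2246, 0.029], [0.6552, 0.1229, 0.029], [0.5475, 0.1877, 0.029], [0.61, 0.2876, 0.029]] [0.63207705 0.20571045 0.029     ]
0.11832676460305316 -120.65247373656877
0.1257288238930553 148.9315809932444
0.11781989657122514 57.95205530420683
0.12285678456273927 -30.825458744157384
0.06377726377663379 -121.69517269455203
0.07962574335138926 -31.361572806764688
screw mid [0.5689775  0.10739702 0.006     ]
0.06353138403218142 -121.69517269455211
0.07931876314766587 -31.36157280676468
screw mid [0.56794755 0.10661083 0.012     ]
```

```bash
cat > rob.py <<'E'
import numpy as np
from scipy.spatial.transform import Rotation as R
from cell import env,hand,planner,telemetry,imaging,job
ROD=np.array([.431,-.2427]);RY=.2635
V=np.array([.5767,.1197]);VY=np.radians(58.7)
U=np.array([np.cos(VY),np.sin(VY)])
def q(yaw,flip=0):
    x,y,z,w=(R.from_euler("z",yaw+flip*np.pi)*R.from_euler("x",np.pi)).as_quat();return [w,x,y,z]
def vp(ox,z,lat=0,dx=0):   # TCP for rod origin at valve own x = ox
    return [*(V+U*ox+lat*np.array([-U[1],U[0]])),z]
def st(m=""):
    s=telemetry.observe();print(m,"t",round(s["time"],2),"p",np.round(s["position"],4),"F",np.round(s["ft_force"],1),"w",round(s["width"],4),"g",round(s["grasp_force"],1));return s
E
python3 - <<'E'
from rob import *
st()
for f in(0,1):
    for p,y in([*ROD,.26],RY),([*ROD,.044],RY),(vp(-.19,.19),VY),(vp(-.19,.049),VY),(vp(-.1,.049),VY):
        j=planner.solve_ik(p,q(y,f));print(f,None if j is None else np.round(j,2))
E
```

```text
t 0.1 p [ 0.1683 -0.6012  0.2297] F [0.2 0.8 0.6] w 0.0871 g 0.0
0 [-0.74  0.31  1.72 -0.    1.11  0.57]
0 [-0.74  0.68  1.9  -0.    0.57  0.57]
0 [-0.32  0.39  1.83 -0.    0.91  0.22]
0 [-0.32  0.66  1.93 -0.    0.55  0.22]
0 [-0.15  0.69  1.82 -0.    0.64  0.4 ]
1 [-0.74  0.31  1.72  0.    1.11 -2.57]
1 [-0.74  0.68  1.9  -0.    0.57 -2.57]
1 None
1 None
1 [-0.15  0.69  1.82 -0.    0.64 -2.74]
```

```bash
python3 - <<'E'
from rob import *
import cv2
env.move_ptp([*ROD,.26],q(RY))
env.move_l([*ROD,.09],velocity=.2)
hit=env.move_l([*ROD,.044],velocity=.08,max_force=8);st(f"down hit={hit}")
hand.clamp(50);st("clamped")
env.move_l([*ROD,.19],velocity=.15);st("lift")
env.move_ptp(vp(-.19,.19),q(VY))
env.move_l(vp(-.19,.049),velocity=.15);s=st("pre")
import pickle
for n in("top","scene"):
    f=imaging.grab_frame(n);pickle.dump(f,open(f"{n}1.pkl","wb"));cv2.imwrite(f"pics/{n}1.png",f["color"])
a=cv2.imread("pics/top1.png")[110:235,195:395];b=cv2.imread("pics/scene1.png")[170:290,180:380]
cv2.imwrite("pics/m1.png",np.vstack([cv2.resize(a,(480,300),interpolation=cv2.INTER_CUBIC),cv2.resize(b,(480,288),interpolation=cv2.INTER_CUBIC)]))
E
```

```text
down hit=False t 3.46 p [ 0.4312 -0.2428  0.0442] F [-0.2  0.9 -0.4] w 0.0871 g 0.0
clamped t 4.55 p [ 0.4298 -0.2408  0.0438] F [-0.8  5.1  1.9] w 0.0208 g 50.0
lift t 5.67 p [ 0.4306 -0.2425  0.1893] F [ 0.3 -0.8 -0.1] w 0.0212 g 49.9
pre t 7.6 p [ 0.4785 -0.0432  0.0495] F [-0.4 -0.2 -0.7] w 0.0208 g 49.9
```

View pics/m1.png

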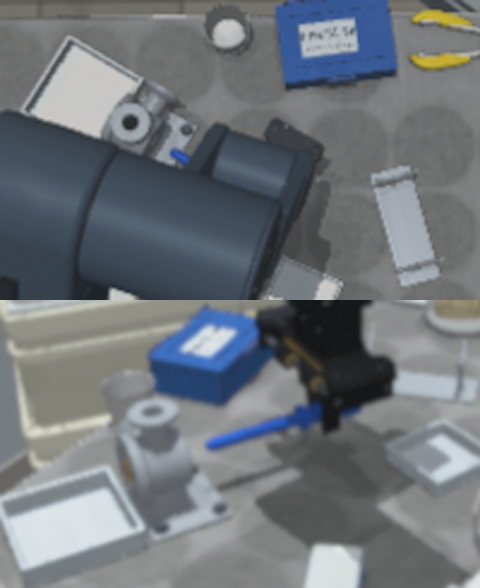

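The rod is gripped and sits behind the valve, aimed at the rear face, with the nose at about (268,173) in the top view. I compare its expected projection with the image to cancel the camera error.

```bash
python3 - <<'E'
from vis import *
import pickle
from cell import telemetry
from scipy.spatial.transform import Rotation as R
s=telemetry.observe();p=np.array(s["position"]);w,x,y,z=s["orientation"];M=R.from_quat([x,y,z,w]).as_matrix()
print(p,np.degrees(np.arctan2(M[1,0],M[0,0])),M[2,0])
yaw=np.arctan2(M[1,0],M[0,0]);o=p-.011*M[:,2];print(o)
I={n:pickle.load(open(f"{n}1.pkl","rb"))["color"] for n in("top","scene")}
roi={"top":(slice(168,182),slice(262,276)),"scene":(slice(205,240),slice(262,305))}
B={n:blue(I[n])[roi[n]] for n in roi}
L=np.array([-np.sin(yaw),np.cos(yaw),0]);U=np.array([np.cos(yaw),np.sin(yaw),0])
print("tip proj",proj("top",o+.14*U),proj("scene",o+.14*U))
print(np.round(B["top"],1))
for n in("top","scene"):
    bl=np.argwhere(B[n]>.5);print(n,"blue bbox",bl.min(0)+[roi[n][0].start,roi[n][1].start],bl.max(0)+[roi[n][0].start,roi[n][1].start])
def mk(n,k):
    q=o+U*k[0]/1e3+L*k[1]/1e3+[0,0,k[2]/1e3];return rodmask(n,*q,yaw,pitch=k[3]/1e2)[roi[n]]
def c(k): return np.abs(mk("scene",[k[0],0,k[1],k[2]])-B["scene"]).sum()
r=minimize(c,[0,0,0],method="Nelder-Mead",options=dict(initial_simplex=np.array([[0,0,0],[5,0,0],[0,4,0],[0,0,4]])));print("scene along,z,pitch(1/100)",r.x,r.fun)
E
```

```text
[ 0.47866726 -0.04298009  0.04984212] 58.68607596697696 0.0004588327455920994
[ 0.47864565 -0.04297285  0.0608421 ]
tip proj [[265.14332263 171.60300703]] [[266.07075381 230.45493082]]
[[0.  0.  0.  0.1 0.  0.  0.1 0.1 0.1 0.1 0.1 0.  0.  0. ]
 [0.  0.  0.1 0.  0.1 0.1 0.1 0.  0.  0.  0.  0.  0.  0. ]
 [0.  0.  0.  0.  0.1 0.1 0.  0.  0.  0.  0.  0.  0.  0. ]
 [0.  0.1 0.  0.  0.1 0.2 0.1 0.1 0.  0.  0.  0.  0.  0. ]
 [0.  0.  0.  0.2 0.5 0.8 0.6 0.4 0.2 0.  0.  0.  0.  0. ]
 [0.1 0.  0.  0.2 1.  1.  1.  1.  0.7 0.3 0.  0.  0.  0. ]
 [0.  0.  0.  0.2 0.7 1.  1.  1.  1.  0.9 0.6 0.2 0.  0. ]
 [0.  0.  0.  0.1 0.2 0.7 1.  1.  1.  1.  1.  0.7 0.2 0.1]
 [0.  0.  0.  0.  0.1 0.2 0.4 0.8 1.  1.  1.  0.8 0.2 0.1]
 [0.  0.  0.  0.1 0.1 0.  0.1 0.2 0.6 1.  0.9 0.4 0.1 0.1]
 [0.  0.  0.  0.  0.  0.  0.  0.  0.1 0.4 0.5 0.2 0.1 0.1]
 [0.1 0.1 0.1 0.  0.  0.  0.  0.  0.  0.  0.2 0.1 0.1 0.1]
 [0.1 0.1 0.1 0.1 0.1 0.1 0.1 0.  0.  0.  0.1 0.1 0.1 0.1]
 [0.1 0.1 0.1 0.1 0.1 0.1 0.1 0.1 0.1 0.1 0.1 0.1 0.1 0.1]]
top blue bbox [172 266] [177 273]
scene blue bbox [205 262] [231 304]
scene along,z,pitch(1/100) [0.45740238 0.20387411 0.80632644] 111.4607843137255
```

```bash
python3 - <<'E'
from rob import *
z,l=.0485,-.0007
env.move_l(vp(-.18,z,l),velocity=.08)
h=env.move_l(vp(-.145,z,l),velocity=.03,max_force=5);s=st(f"contact {h}")
d=np.array(s["position"][:2])-V;print("nose own x",d@U+.14,"lat",d@[-U[1],U[0]])
E
```

```text
contact True t 8.82 p [ 0.4972 -0.0117  0.0481] F [-0.2 -0.7 -0.8] w 0.0209 g 49.9
nose own x -0.013558349474823261 lat -0.00027905457233307063
```

```bash
python3 - <<'E'
from rob import *
z,l=.0485,-.0007
for ox in(-.145,-.125,-.110,-.100,-.095):
    h=env.move_l(vp(ox,z,l),velocity=.05,max_force=32);s=st(f"{ox} {h}")
    if h: break
import cv2
f=imaging.grab_frame("scene");cv2.imwrite("pics/s2.png",cv2.resize(f["color"][160:300,160:390],(690,420),interpolation=cv2.INTER_CUBIC))
E
```

```text
-0.145 False t 9.16 p [ 0.5001 -0.0054  0.0481] F [-4.  -7.7 -2. ] w 0.021 g 49.9
-0.125 False t 9.71 p [0.51   0.0114 0.0479] F [-4.  -7.8 -1.4] w 0.0205 g 50.0
-0.11 False t 10.16 p [0.5203 0.0257 0.0484] F [-0.2  0.8 -0.6] w 0.0208 g 49.9
-0.1 False t 10.51 p [0.5256 0.0343 0.0485] F [-0.8  0.2 -1.8] w 0.0208 g 49.9
-0.095 False t 10.76 p [0.5281 0.0384 0.0485] F [-0.3  0.3 -0.7] w 0.0209 g 49.9
```

View pics/s2.png

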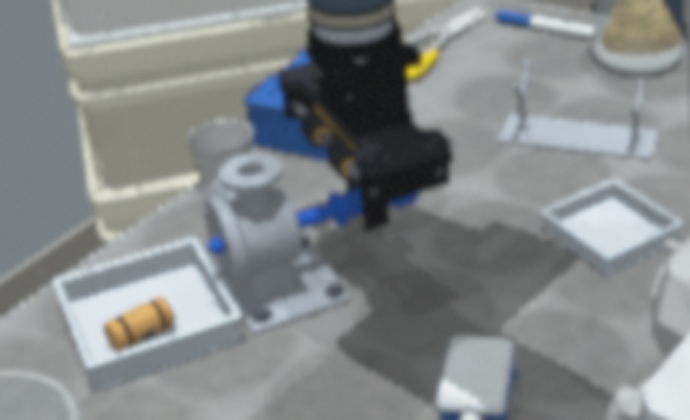

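The spool lies in the large tray, at about (140,322) in the crop, and the rod nose shows through the bore. Now I retract and return the rod.

```bash
python3 - <<'E'
from rob import *
import cv2,pickle
z,l=.0485,-.0007
P=[.4303,-.2414]
env.move_l(vp(-.20,z,l),velocity=.12);st("out")
env.move_l(vp(-.20,.19,l),velocity=.15)
env.move_ptp([*P,.19],q(RY))
env.move_l([*P,.07],velocity=.12);st("above")
h=env.move_l([*P,.0443],velocity=.04,max_force=8);st(f"down {h}")
hand.open_gripper();st("open")
env.move_l([*P,.25],velocity=.15)
env.goto_joints([-1.476,.527,1.433,0,1.181,-.178]);st("home")
for n in("top","scene"):
    f=imaging.grab_frame(n);pickle.dump(f,open(f"{n}2.pkl","wb"));cv2.imwrite(f"pics/{n}2.png",f["color"])
a=cv2.imread("pics/top2.png")[115:240,195:460];b=cv2.imread("pics/scene2.png")[150:290,170:400]
cv2.imwrite("pics/m2.png",np.vstack([cv2.resize(a,(600,283),interpolation=cv2.INTER_CUBIC),cv2.resize(b,(600,310),interpolation=cv2.INTER_CUBIC)]))
from vis import *
I={n:pickle.load(open(f"{n}2.pkl","rb"))["color"] for n in("top","scene")}
roi={"top":(slice(155,240),slice(340,390)),"scene":(slice(178,202),slice(308,380))}
def cost(p,n): return np.abs(rodmask(n,p[0]/1e3,p[1]/1e3,.055,p[2]/1e2)[roi[n]]-blue(I[n])[roi[n]]).sum()
for n in roi:
    x0=np.array([431,-243,26.3]);r=minimize(cost,x0,args=(n,),method="Nelder-Mead",options=dict(initial_simplex=x0+np.vstack([np.zeros(3),np.eye(3)*[6,6,5]])));print(n,r.x,r.fun)
E
```

```text
out t 11.83 p [ 0.4738 -0.0514  0.0486] F [ 0.3 -0.8 -0.8] w 0.0207 g 49.9
above t 14.88 p [ 0.4308 -0.2415  0.0705] F [-0.6  0.7 -1.5] w 0.0208 g 49.9
down True t 15.53 p [ 0.4298 -0.2407  0.0438] F [ 0.2 -0.2  4.4] w 0.0208 g 50.0
open t 16.8 p [ 0.4295 -0.2406  0.0436] F [-0.5 -0.5 -1.1] w 0.0869 g 0.0
home t 19.96 p [ 0.1699 -0.6009  0.2308] F [-0.   0.6 -0.3] w 0.0868 g 0.0
top [ 429.58189895 -242.71181403   26.31541381] 91.40294117647059
scene [ 433.64180874 -242.29409906   26.40405977] 88.14666666666668
```

View pics/m2.png

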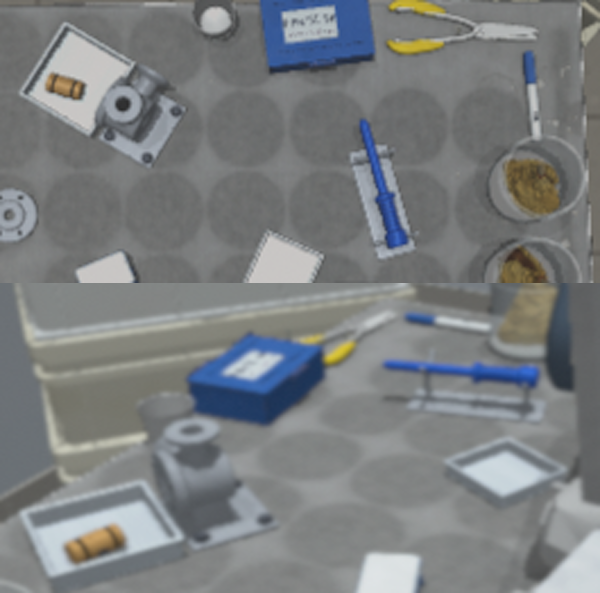

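The spool is in the large tray at (65,87), the rod is back in its rest within 1 mm of its first fit, and the jars at (537,185) and (530,265) haven't moved.

```bash
python3 -c "
from cell import job;print(job.job_done())"
```

```text
the job is handed in; nothing more can be done
None
```

The job is handed in: the spool was driven out into the large wash tray, the push rod is back in its rest within about 1 mm, and the duck jars were left alone; it took about 20 s.

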